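Load the wide label roll on its holder

ROBOT

A 6-joint arm with a two-finger parallel gripper is mounted at the origin on the work surface. World frame = base frame: x ahead of the robot, y to its left, z up, the work surface at z = 0. Lengths are in m, angles in rad, forces in N, time in s.
With the tool pointing down it reaches from about 0.35 to 0.975 m from the base axis. Payload 4.9 kg.
Tool frame: the origin (TCP) lies midway between the tips of the shut fingers; the grasp point (between the pads) lies 19 mm behind it (bot.grasp_offset is the distance from the TCP to the grasp point, in m); z points along the fingers, y is the line along which they close (so a half turn about z gives the same grasp; the last joint's range is limited). The gripper opens to 85 mm and grips with 20 to 120 N. Pads are 22 mm wide; open, the fingers measure 114 mm over their backs; the gripper's body (76 mm by 85 mm) begins 54 mm behind the grasp point. The pads swing forward as they close: fully open they stand 13 mm farther back than shut.
Start: joints at [1.208, 0.053, 1.613, -0, 1.476, -0.119], TCP at [0.151, 0.607, 0.231] pointing down, gripper open.
Joint ranges: [-3.01, 3.01], [-1.01, 2.22], [0.06, 2.58], [-1.02, 4.17], [0.09, 2.62], [-3.14, 3.14]. Speed limits (rad/s): [2.57, 2.57, 3.14, 3.14, 3.14, 3.14].

INTERFACE

Orientations are given as a unit quaternion [x, y, z, w].
In Python, from rig import bot gives the robot as it stands. Calls block until the motion is done:
- bot.move_pose(position, orientation): joint-space move of the TCP to a pose.
- bot.line_to(position, rot=None, feed=0.15): straight line of the TCP; rot=None keeps the orientation; feed is the mean speed in m/s.
- bot.set_joints(angles): joint-space move.
- bot.gripper_open() and bot.grab(grip_force=None): open the fingers fully, or close them until they stop; grip_force is the grip in N (None keeps the last).
- bot.dwell(seconds).
- bot.inverse_kinematics(position, orientation): joint angles nearest the present ones, or None.
- bot.state(): the state.
- bot.get_image(name): name is "scene" or "side" or "wrist"; returns a dict with "pixels" (384x512x3 uint8, red, green, blue), "K" (3x3 intrinsics, pixels), "world_from_camera" (4x4, takes a point from camera to world coordinates); the wrist camera has in their place "hand_eye" (4x4, takes a point from camera to tool coordinates, whose origin is the TCP and whose axes are the flange's). Camera axes: x right, y up, looking along -z (the intrinsics and any distortion apply to the point x, -y, -z); pixel columns grow to the right and rows downward; lengths in m; the calibration is good to about 2 mm. The wrist camera is an equidistant fisheye: a pixel r from the principal point sees the ray r / f radians off the axis. A picture is of the moment at which its call begins: read the wrist's pose just before it. There is no depth.
A pose or a line that the arm cannot do raises bot.MotionError and nothing moves.
- bot.job_done(): hands the job in; it is judged then, once.
The state is a dict: "clock": time; "joint_pos": joint angles; "dq": joint speeds; "effort": joint torques, N m; "tool_pos": TCP position; "orientation": TCP orientation; "contact_force": force on the tool from outside, world axes, zero at the start; "moment": the same for the moment, N m; "width": finger opening in m; "grip_force": force on a finger pad.
Only numpy, scipy, OpenCV 4.12 (cv2) and the standard library are available. Lean on these libraries where they do the work, as an engineer would, in place of code of your own. Each camera call takes 0.05 s, during which the arm holds its last target. There are 200 camera calls.

TASK

Put the wide roll of bag labels on the label holder: take the long spindle out of the wooden tray, pass it through the core of the wide roll lying in the steel trough, and lift the roll out on the spindle without gripping the roll itself. Then lower the spindle, without dropping it, into the two V forks of the holder so that the roll hangs between the uprights, with the spindle's square grip outside them. Leave the narrow roll, the short spindle and the cup where they are.

Things in the scene. Friction and masses are not known exactly. Their poses are not given: they have to be found in the camera images.
- spindle_rod (a point): Middle, on the axis, of the bare rod of the long spindle (178 mm overall, about 90 g): aluminium rod 14 mm thick, 118 mm long, with a black round cap (20 mm thick, 10 mm long) on one end and a black square grip on the other. x runs along the spindle to the grip. It balances 20 mm from here towards the grip; the cap ends 69 mm the other way. It starts lying level in the tray
- spindle_grip (a point): Centre of the long spindle's square grip (20 x 20 mm, flat sides, 50 mm long), on the axis, 84 mm from the middle of the rod; x along the spindle, away from the rod. When the spindle lies on a flat surface its axis is 10 mm above it
- tray: Fixed plywood tray, 198 (x) x 150 (y) x 30 mm high, origin mid underside. Two channels along x, 24 mm wide, floor 8 mm above the bench: long spindle at y = -37 mm, grip towards +x, short one at y = +37 mm; no room for fingers beside them. Within 33 mm either side of mid x the channel walls are cut away over the whole width, down to the floor: there a rod can be taken
- roll_center (a point): Centre of the wide label roll: 84 mm diameter, 64 mm wide, about 240 g, cardboard core with a straight 40 mm bore right through, loose. x runs along the bore. It starts lying on its rim in the trough, bore level, centre 56 mm above the bench. Hung on the spindle, its centre is 13 mm below the spindle's axis
- trough_mid (a point): Fixed folded-steel trough, a shallow V 106 mm long (x), 70 mm wide, sides 28 mm high, end lips 17 mm high, open above them. This point is on its middle line 56 mm above the bench, at the height of the lying roll's centre; x runs along the trough and the bore
- holder_seat (a point): Fixed steel label holder: dark base 130 (x) x 150 (y) x 6 mm, two uprights 90 mm apart inside, 100 mm over their outer faces, each with an open 90 degree V fork, 54 mm wide at the mouth, 28 mm deep. This point is midway between them on the axis of a seated spindle, 100 mm above the bench; x along that axis. The spindle may lie either way round. Low guide bar on the -y side
- short_spindle_rod (a point): Bystander: a short spindle of the same pattern, 128 mm long, in the tray's other channel; this point is the middle of its rod
- narrow_roll_center (a point): Bystander: a narrow label roll, 84 mm diameter, 30 mm wide, lying flat on the bench; this point is its centre
- cup_center (a point): Bystander: steel dosing cup, 66 mm diameter, 85 mm high, standing; this point is half-way up
There are look-alikes about, which are no part of the job. What is shaped like the part that bears roll_center but blue or purple is not meant. Of the things that look like the part that bears holder_seat, the larger one is meant.

How it is judged:
By the outcome, as a careful person would: the job done as asked, in the order asked, and still so for the second after the job is handed in, with the robot touching nothing.
It also fails if it takes over 59 s, if anything falls off the work surface, if the arm or the gripper's body presses on something with over 40 N, if the wrist force passes 120 N, or if a joint passes its speed limit or range.

## Working session

There is one attempt and no reset: what is moved stays moved. The work goes in short steps, each a Python script; the robot and the scene stay as the last script left them, time stands still between calls to the robot, and variables do not carry over. Pictures are saved under pics/ and viewed, at most 10 in all, crops included, and the job is handed in when it is done.

```bash
ls; mkdir -p pics; python3 - <<'E'
from rig import bot
import cv2,numpy as np
for n in("scene","side"):
    d=bot.get_image(n); cv2.imwrite(f"pics/{n}0.png",d["pixels"][...,::-1]); print(n,d["K"],d["world_from_camera"].round(4), [k for k in d])
w=bot.get_image("wrist"); print(w["K"],w["hand_eye"].round(4)); s=bot.state(); print(s)
a=cv2.imread("pics/scene0.png")
cv2.imwrite("pics/scene0b.png",cv2.resize(a,(768,576),interpolation=cv2.INTER_CUBIC))
a=cv2.imread("pics/side0.png")
cv2.imwrite("pics/side0b.png",cv2.resize(a,(768,576),interpolation=cv2.INTER_CUBIC))
E
```

```text
pics
scene [[367.85185232   0.         257.20996907]
 [  0.         367.85185232 185.91234752]
 [  0.           0.           1.        ]] [[-0.716  -0.5376  0.4454  0.8868]
 [ 0.6981 -0.5606  0.4455  0.3068]
 [ 0.0102  0.6298  0.7767  0.7044]
 [ 0.      0.      0.      1.    ]] ['pixels', 'K', 'world_from_camera']
side [[406.30775953   0.         259.57161335]
 [  0.         406.30775953 189.78900722]
 [  0.           0.           1.        ]] [[-0.9994  0.0036 -0.0331  0.508 ]
 [-0.0301 -0.5214  0.8528  0.7662]
 [-0.0141  0.8533  0.5212  0.5776]
 [ 0.      0.      0.      1.    ]] ['pixels', 'K', 'world_from_camera']
[[297.31863964   0.         256.40813739]
 [  0.         297.31863964 191.9960736 ]
 [  0.           0.           1.        ]] [[-7.000e-04  9.511e-01  3.087e-01  7.890e-02]
 [ 1.000e+00  8.000e-04 -1.000e-04 -5.000e-04]
 [-4.000e-04  3.087e-01 -9.511e-01 -1.414e-01]
 [ 0.000e+00  0.000e+00  0.000e+00  1.000e+00]]
{'clock': 0.15, 'joint_pos': array([ 1.20799108e+00,  5.32348109e-02,  1.61396644e+00, -4.73958559e-05,
        1.47600585e+00, -1.19016995e-01]), 'dq': array([ 0.00010494,  0.00167422, -0.00417705,  0.00016373, -0.00084865,
       -0.00039671]), 'effort': array([ 5.52117490e-04, -3.94244456e+01, -3.70719874e+01, -1.16060614e-04,
        4.67941310e-03,  6.47665388e-06]), 'tool_pos': array([0.15071257, 0.60605744, 0.23033435]), 'orientation': array([ 1.21590210e-01,  9.92580057e-01, -7.89538551e-04, -1.69684655e-04]), 'contact_force': array([ 0.5400429 ,  0.48950472, -0.84214793]), 'moment': array([ 0.00788443, -0.00276093,  0.01901424]), 'grip_force': 0.0, 'width': 0.08523618901399335}
```

View pics/scene0b.png

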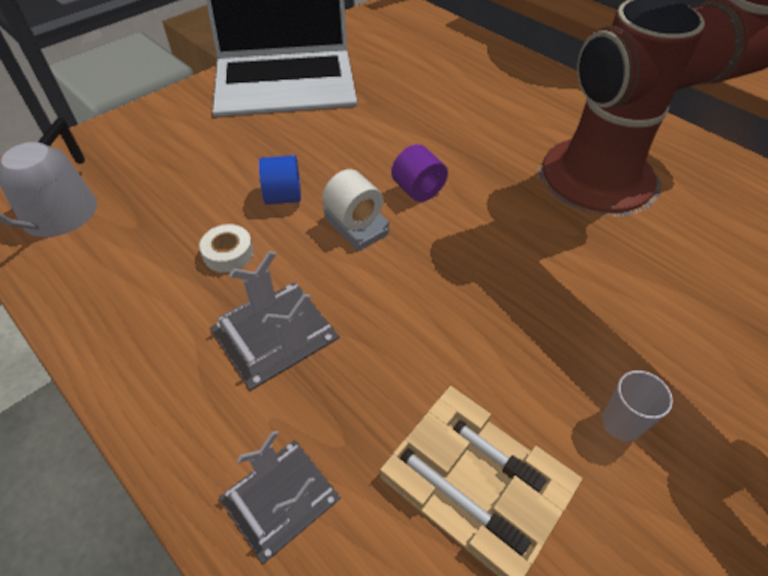

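View pics/side0b.png

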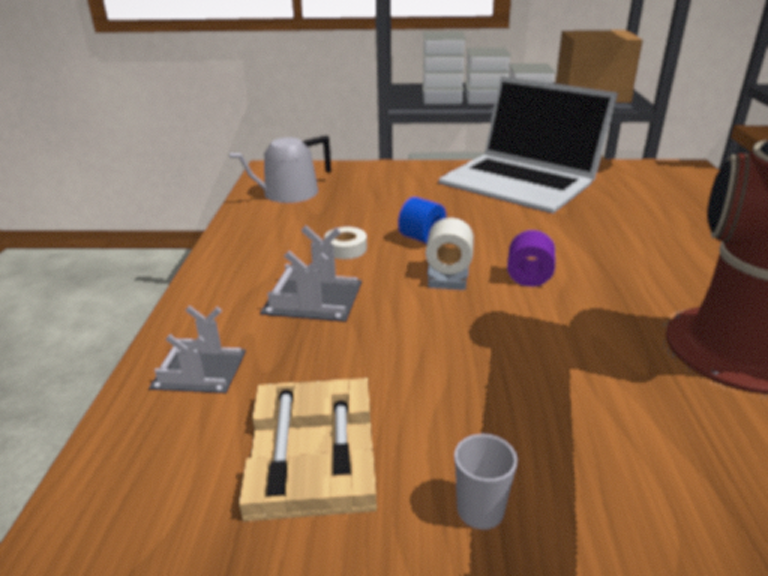

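The scene view (768-wide) shows the long spindle with its cap at (410,458) and grip at (510,535). The white roll in its trough is at (353,205), and there are holders at (275,335) and (280,500). The side view shows the same items at (287,395)/(277,490), (450,248), (312,290) and (200,365).

```bash
cat > h.py <<'E'
import numpy as np,cv2
from rig import bot
from scipy.spatial.transform import Rotation as R
def cast(d,px,z,s=1.0,T=None):
    """pinhole pixel(s) -> points on plane z"""
    px=np.atleast_2d(px)/s; K=d["K"]; T=d["world_from_camera"]
    r=np.c_[(px[:,0]-K[0,2])/K[0,0],-(px[:,1]-K[1,2])/K[1,1],-np.ones(len(px))]@T[:3,:3].T
    z=np.broadcast_to(z,len(px)); return T[:3,3]+r*((z-T[2,3])/r[:,2])[:,None]
def wcast(w,px,z):
    """fisheye pixel(s) -> points on plane z; w holds T (world from camera)"""
    px=np.atleast_2d(np.asarray(px,float)); K=w["K"]; T=w["T"]
    v=px-K[:2,2]; r=np.hypot(*v.T); th=r/K[0,0]; u=v/np.maximum(r,1e-9)[:,None]
    c=np.c_[u[:,0]*np.sin(th),-u[:,1]*np.sin(th),-np.cos(th)]@T[:3,:3].T
    z=np.broadcast_to(z,len(px)); return T[:3,3]+c*((z-T[2,3])/c[:,2])[:,None]
def wrist(name):
    s=bot.state(); w=bot.get_image("wrist"); A=np.eye(4); A[:3,:3]=R.from_quat(s["orientation"]).as_matrix(); A[:3,3]=s["tool_pos"]
    w["T"]=A@w["hand_eye"]; cv2.imwrite(f"pics/{name}.png",w["pixels"][...,::-1]); np.savez(f"pics/{name}.npz",K=w["K"],T=w["T"]); return w
def down(yaw):
    """tool z down, tool y (closing axis) at yaw+90deg; tool x along yaw"""
    c,s=np.cos(yaw),np.sin(yaw); return R.from_matrix(np.array([[c,s,0],[s,-c,0],[0,0,-1]])).as_quat()
E
python3 - <<'E'
from h import *
a=bot.get_image("scene"); b=bot.get_image("side")
P={"cap":((410,458),(287,395),.018),"gripend":((525,548),(276,490),.024),"rollc":((353,200),(449,245),.056),
"bore near":((363,209),(450,252),.056),"H1 fork a":((262,265),(322,250),.1),"H2":((265,450),(205,325),.09),
"traycornerA":((450,388),(369,380),.03),"traycornerB":((581,480),(374,505),.03),"trayC":((384,475),(257,385),.03),
"narrow":((226,242),(347,240),.03),"cup":((640,400),(485,460),.085),"purple":((420,172),(531,257),.042)}
for k,(p,q,z) in P.items(): print(k,cast(a,p,z,1.5).round(3),cast(b,q,z,1.5).round(3))
H={"H1":[(250,385),(338,336),(212,329)],"H2":[(264,558),(339,495),(222,495)]}
for k,v in H.items():
    c=cast(a,v,.006,1.5); print(k,c.round(3),[np.linalg.norm(c[0]-c[i]).round(3) for i in(1,2)])
E
```

```text
cap [[0.675 0.144 0.018]] [[0.674 0.14  0.018]]
gripend [[0.658 0.309 0.024]] [[0.658 0.305 0.024]]
rollc [[ 0.434 -0.228  0.056]] [[ 0.436 -0.227  0.056]]
bore near [[ 0.437 -0.2    0.056]] [[ 0.436 -0.2    0.056]]
H1 fork a [[ 0.651 -0.181  0.1  ]] [[ 0.654 -0.125  0.1  ]]
H2 [[0.81  0.039 0.09 ]] [[0.793 0.078 0.09 ]]
traycornerA [[0.57  0.117 0.03 ]] [[0.563 0.122 0.03 ]]
traycornerB [[0.549 0.311 0.03 ]] [[0.546 0.328 0.03 ]]
trayC [[0.717 0.139 0.03 ]] [[0.715 0.134 0.03 ]]
narrow [[ 0.636 -0.32   0.03 ]] [[ 0.631 -0.297  0.03 ]]
cup [[0.44  0.306 0.085]] [[0.428 0.313 0.085]]
purple [[ 0.285 -0.21   0.042]] [[ 0.289 -0.208  0.042]]
H1 [[ 0.758 -0.088  0.006]
 [ 0.615 -0.064  0.006]
 [ 0.744 -0.206  0.006]] [np.float64(0.145), np.float64(0.118)]
H2 [[0.877 0.106 0.006]
 [0.768 0.112 0.006]
 [0.872 0.012 0.006]] [np.float64(0.109), np.float64(0.094)]
```

Both views agree: the big holder is at about (0.68,-0.14), the roll at about (0.435,-0.23) and the long spindle at about (0.667,0.225). All three axes run roughly along world y. Next I'll take wrist looks from above.

```bash
python3 - <<'E'
from h import *
yaw=-np.pi/2+.1
for p in([.667,.225,.28],[.435,-.2,.2],[.68,-.14,.3],[.435,-.1,.06],[.67,-.06,.1]):
    for y in(yaw,yaw+np.pi): print(p,y.__round__(2),np.round(bot.inverse_kinematics(p,down(y)),2))
try:
  for n,p in(("tray",[.667,.225,.25]),("hold",[.68,-.13,.33]),("roll",[.435,-.22,.30])):
    bot.move_pose(p,down(yaw)); bot.dwell(.2); wrist(n)
except Exception as e: print(repr(e))
print(bot.state()["clock"])
a=[cv2.imread(f"pics/{n}.png") for n in("tray","hold","roll")]
cv2.imwrite("pics/t3.png",np.vstack([np.hstack([cv2.resize(a[1],(400,300)),cv2.resize(a[2],(400,300))]),np.hstack([cv2.resize(a[0],(400,300)),np.zeros((300,400,3),np.uint8)])]))
E
```

```text
[0.667, 0.225, 0.28] -1.47 [ 0.22  0.21  1.36 -0.    1.57 -3.02]
[0.667, 0.225, 0.28] 1.67 [ 0.22  0.21  1.36 -0.    1.57  0.12]
[0.435, -0.2, 0.2] -1.47 [-0.59 -0.29  1.98 -0.    1.45  2.46]
[0.435, -0.2, 0.2] 1.67 [-0.59 -0.29  1.98 -0.    1.45 -0.69]
[0.68, -0.14, 0.3] -1.47 [-0.31  0.18  1.36 -0.    1.6   2.73]
[0.68, -0.14, 0.3] 1.67 [-0.31  0.18  1.36 -0.    1.6  -0.41]
[0.435, -0.1, 0.06] -1.47 [-0.39 -0.21  2.17 -0.    1.19  2.65]
[0.435, -0.1, 0.06] 1.67 [-0.39 -0.21  2.17 -0.    1.19 -0.49]
[0.67, -0.06, 0.1] -1.47 [-0.2   0.27  1.6  -0.    1.27  2.84]
[0.67, -0.06, 0.1] 1.67 [-0.2   0.27  1.6  -0.    1.27 -0.3 ]
9.225
```

View pics/t3.png

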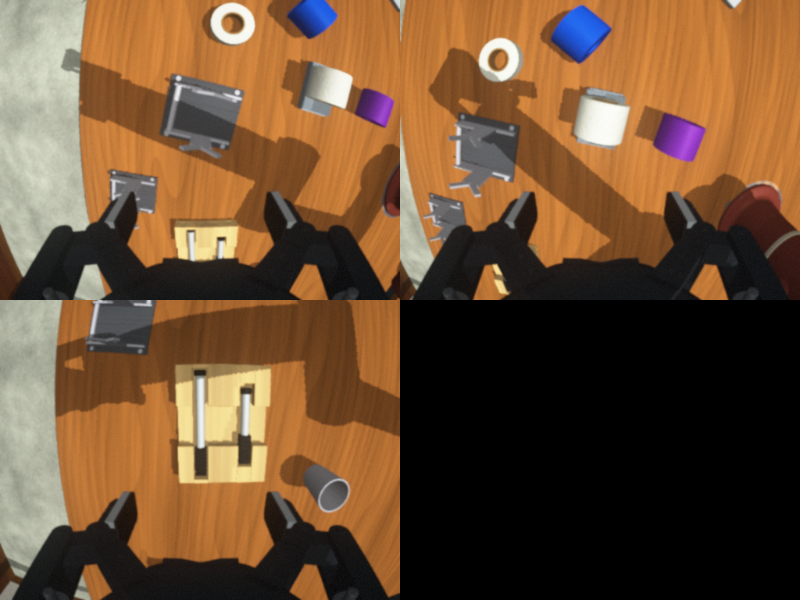

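The top tiles show the holder at (203,110) and the roll at (602,120). The bottom tile shows the long spindle running from (200,372) to (201,475). I'll view enlarged crops for precise pixels.

```bash
python3 - <<'E'
import cv2,numpy as np
def crop(n,x0,y0,w,h,s): 
    return cv2.resize(cv2.imread(f"pics/{n}.png")[y0:y0+h,x0:x0+w],None,fx=s,fy=s,interpolation=cv2.INTER_CUBIC)
A=crop("hold",195,80,130,130,3.0); B=crop("roll",210,100,100,100,3.9); C=crop("tray",205,70,150,180,3.2)
A=cv2.resize(A,(390,390)); out=np.zeros((600,800,3),np.uint8); out[:390,:390]=A; out[:390,400:790]=B; 
cv2.imwrite("pics/c1.png",out[:400]); cv2.imwrite("pics/c2.png",C)
# rod mask
im=cv2.imread("pics/tray.png"); hsv=cv2.cvtColor(im,cv2.COLOR_BGR2HSV)
m=((hsv[...,1]<50)&(hsv[...,2]>110)).astype(np.uint8); m[:80]=0;m[240:]=0;m[:,:225]=0;m[:,350:]=0
for c in cv2.findContours(m,0,1)[0]:
    if cv2.contourArea(c)>60: print("rod",cv2.minAreaRect(c))
m=((hsv[...,2]<60)).astype(np.uint8); m[:80]=0;m[240:]=0;m[:,:225]=0;m[:,345:]=0
for c in cv2.findContours(m,0,1)[0]:
    if cv2.contourArea(c)>40: print("blk",cv2.minAreaRect(c))
im=cv2.imread("pics/roll.png"); hsv=cv2.cvtColor(im,cv2.COLOR_BGR2HSV)
m=((hsv[...,1]<50)&(hsv[...,2]>150)).astype(np.uint8); m[:100]=0;m[200:]=0;m[:,:210]=0;m[:,310:]=0
for c in cv2.findContours(m,0,1)[0]:
    if cv2.contourArea(c)>60: print("roll",cv2.minAreaRect(c),cv2.boxPoints(cv2.minAreaRect(c)),cv2.approxPolyDP(c,4,True)[:,0].tolist())
E
```

```text
rod ((313.7453308105469, 146.89500427246094), (10.12376594543457, 54.10088348388672), 1.8476102352142334)
rod ((256.20361328125, 143.00926208496094), (92.04029083251953, 10.615561485290527), 89.33380126953125)
blk ((256.5, 206.5), (33.0, 11.0), 90.0)
blk ((255.5, 92.5), (5.0, 13.0), 90.0)
roll ((257.06500244140625, 157.10108947753906), (62.11443328857422, 59.820186614990234), 12.26477336883545) [[220.36284  179.73105 ]
 [233.07042  121.276184]
 [293.76715  134.47113 ]
 [281.05957  192.926   ]] [[233, 124], [224, 163], [227, 181], [266, 189], [282, 182], [293, 137]]
roll ((262.25, 119.75000762939453), (45.49894714355469, 8.43299388885498), 11.309932708740234) [[239.11537  119.42308 ]
 [240.76924  111.153854]
 [285.38464  120.076935]
 [283.73077  128.34616 ]] [[240, 115], [242, 120], [271, 121], [277, 127], [285, 122]]
```

View pics/c1.png

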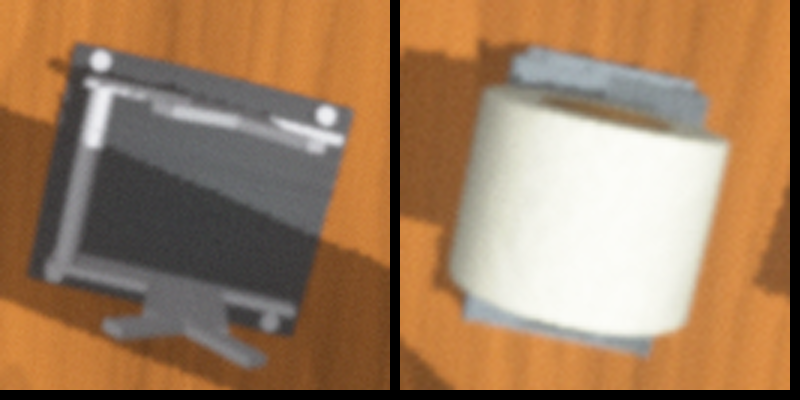

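View pics/c2.png

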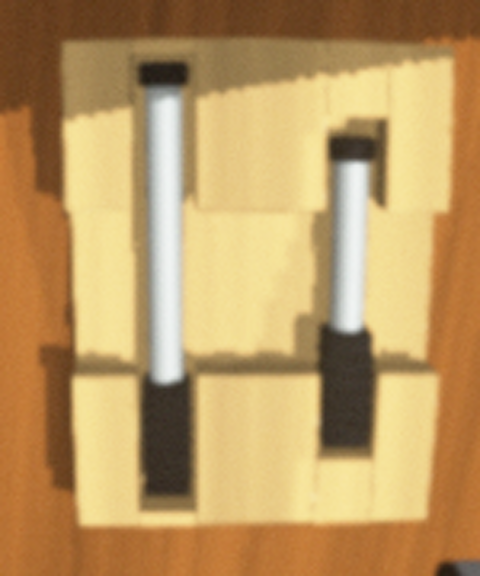

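```bash
cat > m.py <<'E'
from h import *
def L(n): return dict(np.load(f"pics/{n}.npz"))
def o(n,P,z,x0,y0,s): P=np.array(P,float); return wcast(L(n),P/s+[x0,y0],z)
if __name__=="__main__":
    np.set_printoptions(precision=4,suppress=True)
    t=o("tray",[(163,62),(163,87),(165,380),(167,497)],[.026,.024,.024,.028],205,70,3.2); print("spindle cap end, rod0, rod1, grip end\n",t); 
    print([np.linalg.norm((t[i]-t[0])[:2]) for i in(1,2,3)])
    f=o("hold",[(100,60),(326,115),(268,322),(53,270)],.008,195,80,3); print("feet\n",f,f.mean(0),[np.linalg.norm(f[i]-f[i-1]) for i in range(4)])
    k=o("hold",[(105,328),(265,362),(155,103),(322,148)],.118,195,80,3); print("fork tips\n",k,np.linalg.norm(k[1]-k[0]),np.linalg.norm(k[3]-k[2]))
    q=o("roll",[(127,47),(305,85),(248,355),(65,320)],.028,210,100,3.9); print("trough\n",q,q.mean(0),[np.linalg.norm(q[i]-q[i-1]) for i in range(4)])
    r=o("roll",[(200,123),(165,323)],.098,210,100,3.9); print("roll top",r,r.mean(0),np.linalg.norm(r[1]-r[0]))
    for n in("scene","side"):
        d=bot.get_image(n); im=cv2.cvtColor(d["pixels"],cv2.COLOR_RGB2HSV)
        m=cv2.inRange(im,(5,60,60),(18,255,255)); 
        x0,y0=((225,125) if n=="scene" else (287,152)); c=m[y0:y0+30,x0:x0+30] # bore (core) brown
        p=d["pixels"]; cv2.imwrite(f"pics/bore_{n}.png",cv2.resize(p[y0-25:y0+55,x0-15:x0+65,::-1],(390,390),interpolation=cv2.INTER_CUBIC))
        print(n,x0,y0)
    cv2.imwrite("pics/bore.png",np.hstack([cv2.imread(f"pics/bore_{n}.png") for n in("scene","side")]))
E
python3 m.py
```

```text
spindle cap end, rod0, rod1, grip end
 [[0.6766 0.135  0.026 ]
 [0.6757 0.1446 0.024 ]
 [0.6633 0.2606 0.024 ]
 [0.6574 0.3104 0.028 ]]
[np.float64(0.009597132021363444), np.float64(0.12631373690231076), np.float64(0.17638128534762515)]
feet
 [[ 0.7309 -0.2031  0.008 ]
 [ 0.6119 -0.1868  0.008 ]
 [ 0.6285 -0.0718  0.008 ]
 [ 0.7472 -0.0895  0.008 ]] [ 0.6796 -0.1378  0.008 ] [np.float64(0.11478842620443651), np.float64(0.12017197066965742), np.float64(0.11614308505438944), np.float64(0.11995043180040627)]
fork tips
 [[ 0.7099 -0.0952  0.118 ]
 [ 0.6417 -0.0868  0.118 ]
 [ 0.6977 -0.1895  0.118 ]
 [ 0.6299 -0.1788  0.118 ]] 0.06874899218985331 0.06860291013047949
trough
 [[ 0.4612 -0.2786  0.028 ]
 [ 0.397  -0.2717  0.028 ]
 [ 0.4058 -0.1694  0.028 ]
 [ 0.4752 -0.1761  0.028 ]] [ 0.4348 -0.224   0.028 ] [np.float64(0.10342584404325923), np.float64(0.06457481812022095), np.float64(0.10271907750555592), np.float64(0.06970220771485869)]
roll top [[ 0.4347 -0.2616  0.098 ]
 [ 0.439  -0.1991  0.098 ]] [ 0.4369 -0.2304  0.098 ] 0.06271998539463537
scene 225 125
side 287 152
```

View pics/bore.png

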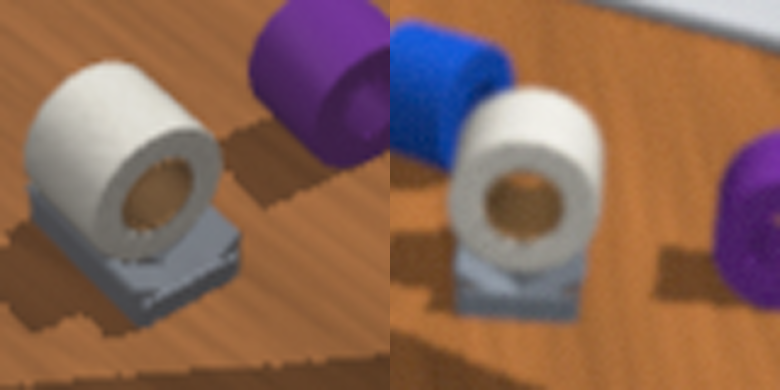

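The face-on crops show the bore mouth centre at (157,196) in the scene crop and (524,206) in the side crop. All lengths measured match the given sizes, so I'm picking the spindle.

```bash
python3 - <<'E'
from h import *
np.set_printoptions(precision=4,suppress=True)
print(cast(bot.get_image("scene"),(242.2,140.2),.056),cast(bot.get_image("side"),(299.5,169.3),.056))
y=np.radians(96.2)
bot.move_pose([.667,.2227,.09],down(y)); bot.line_to([.667,.2227,.012],feed=.15)
bot.grab(40); bot.dwell(.1); s=bot.state(); print(s["width"],s["grip_force"],s["clock"])
bot.line_to([.667,.2227,.09],feed=.15); s=bot.state(); print(s["tool_pos"],s["contact_force"],s["moment"],s["width"],s["clock"])
w=wrist("picked"); cv2.imwrite("pics/side1.png",np.hstack([bot.get_image("side")["pixels"][180:,100:356,::-1],cv2.imread("pics/picked.png")[180:,100:412]]))
E
```

```text
[[ 0.4387 -0.1976  0.056 ]] [[ 0.4374 -0.193   0.056 ]]
0.01220193412400427 39.24009382724762 12.8417
[0.6663 0.2225 0.089 ] [-0.8302  0.4879 -1.2685] [-0.0155  0.0432  0.0515] 0.012267600328607419 13.5083
```

View pics/side1.png

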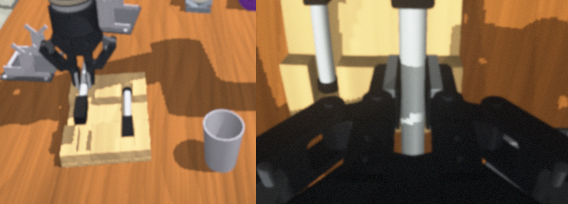

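The spindle is held level and clear of the tray. Next I'll lay it on the bench and regrasp it by its grip.

```bash
python3 - <<'E'
from h import *
np.set_printoptions(precision=4,suppress=True)
y=np.radians(84); u=np.array([np.cos(y),np.sin(y),0]); c=np.array([.50,-.02,0]); q=down(y); Z=np.array([0,0,1.])
bot.move_pose(c+.05*Z,q); bot.line_to(c+.006*Z,feed=.1); bot.dwell(.1); s=bot.state(); print(s["tool_pos"],s["contact_force"])
bot.gripper_open(); bot.line_to(c+.05*Z,feed=.2)
g=c+.064*u
bot.line_to(g+.05*Z,feed=.2); w=wrist("re"); d=bot.get_image("side"); cv2.imwrite("pics/re_s.png",d["pixels"][...,::-1]); np.savez("pics/re_s.npz",K=d["K"],world_from_camera=d["world_from_camera"])
print(bot.state()["clock"],bot.state()["tool_pos"])
cv2.imwrite("pics/re2.png",np.vstack([cv2.resize(cv2.imread("pics/re_s.png")[130:290,150:406],(768,480))[:300],cv2.resize(w["pixels"][100:,:,::-1],(768,300))]))
E
```

```text
[ 0.5003 -0.0198  0.006 ] [ 0.1529 -0.4276  0.2188]
17.075 [0.5061 0.0431 0.0492]
```

View pics/re2.png

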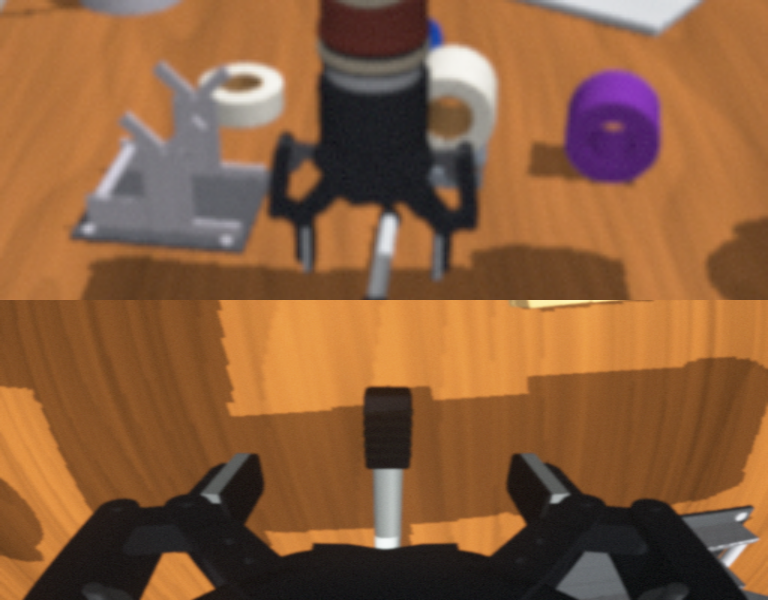

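The spindle lies flat on the bench with its grip between the open fingers (grip at composite rows 388–467, col 388). I'll centre on it, grab, lift and move to the pre-insertion pose.

```bash
cat >> h.py <<'E'
Z=np.array([0,0,1.])
def U(deg): return np.array([np.cos(np.radians(deg)),np.sin(np.radians(deg)),0])
E
python3 - <<'E'
from h import *
np.set_printoptions(precision=4,suppress=True)
w=dict(np.load("pics/re.npz")); e=wcast(w,[(258.7,183),(258.7,258)],.02); print(e,np.linalg.norm(e[1]-e[0]))
u=U(84); n=np.array([-u[1],u[0],0]); g0=np.array([.50,-.02,0])+.064*u
m=e.mean(0)*[1,1,0]; off=m-g0; print("off along/across",off@u,off@n)
g=g0+np.clip(off@u,-.008,.008)*u
q=down(np.radians(84))
bot.line_to(g+.04*Z,q,feed=.2); bot.line_to(g+.004*Z,feed=.1); bot.grab(110); bot.dwell(.15); s=bot.state(); print(s["width"],s["grip_force"],s["tool_pos"],s["contact_force"])
bot.line_to(g+.052*Z,feed=.12)
rc=np.array([.4358,-.229,0]); v=U(84.5); bot.line_to(rc+.210*v+.052*Z,down(np.radians(84.5)),feed=.15); bot.dwell(.1)
s=bot.state(); print(s["tool_pos"],s["contact_force"],s["moment"],s["width"],s["clock"])
a=bot.get_image("scene")["pixels"][60:260,150:406,::-1]; b=bot.get_image("side")["pixels"][100:300,190:446,::-1]
cv2.imwrite("pics/pre.png",cv2.resize(np.hstack([a,b]),(800,312),interpolation=cv2.INTER_CUBIC))
E
```

```text
[[0.5102 0.0727 0.02  ]
 [0.505  0.0215 0.02  ]] 0.05144644933688719
off along/across 0.003519902512918412 -0.0005820404127343056
0.017282577265983416 108.97845983505249 [0.5077 0.0471 0.0047] [-0.2432  0.3627  6.2383]
[ 0.4564 -0.0195  0.052 ] [-0.1864  0.1063 -1.4426] [0.0839 0.0523 0.0141] 0.01765491850099234 19.975
```

View pics/pre.png

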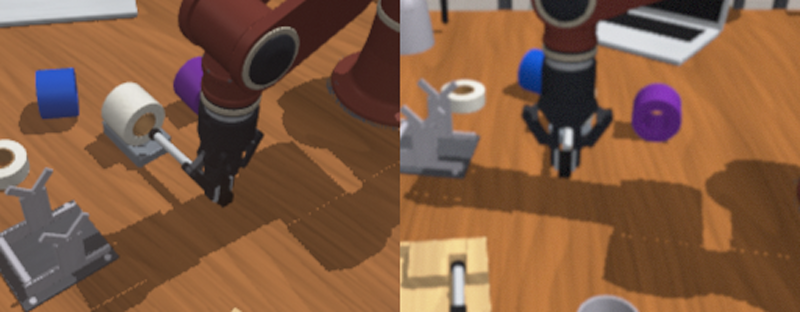

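The scene crop shows the spindle level, with its cap at (156,133) just in front of the bore at (146,125). I'll check the cap position by ray, then insert in stages watching the force.

```bash
python3 - <<'E'
from h import *
np.set_printoptions(precision=4,suppress=True)
rc=np.array([.4358,-.229,0]); v=U(84.5)
print("cap seen",cast(bot.get_image("scene"),(249.8,145.1),.0573),"expected",rc+.057*v)
for d in(.170,.140,.110,.084):
    bot.line_to(rc+d*v+.052*Z,feed=.08); s=bot.state(); print(d,s["contact_force"],s["moment"])
    if np.abs(s["contact_force"][:2]).max()>4: print("STOP"); break
a=bot.get_image("scene")["pixels"][60:260,150:406,::-1]; b=bot.get_image("side")["pixels"][100:300,190:446,::-1]
cv2.imwrite("pics/ins.png",cv2.resize(np.hstack([a,b]),(800,312),interpolation=cv2.INTER_CUBIC)); print(s["clock"],s["tool_pos"])
E
```

```text
cap seen [[ 0.4378 -0.1707  0.0573]] expected [ 0.4413 -0.1723  0.    ]
0.17 [-0.1591 -0.3802 -0.9375] [0.0377 0.0029 0.0515]
0.14 [-0.49   -0.4837 -1.2866] [ 0.0862 -0.0176 -0.0364]
0.11 [-0.0799 -0.5158 -0.6004] [0.0941 0.0176 0.0134]
0.084 [ 0.2701 -0.2882 -1.3701] [0.0238 0.0056 0.0021]
22.3 [ 0.4438 -0.1456  0.052 ]
```

View pics/ins.png

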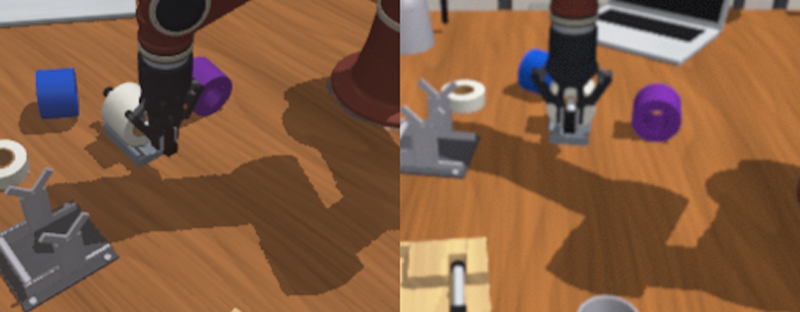

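The cap shows beyond the roll at (108,92) and there was no contact force. I'll lift and carry it above the holder.

```bash
python3 - <<'E'
from h import *
np.set_printoptions(precision=4,suppress=True)
p=bot.state()["tool_pos"]; p=np.array([.4358,-.229,0])+.084*U(84.5)
bot.line_to(p+.072*Z,feed=.04); s=bot.state(); print(s["contact_force"],s["moment"],s["width"])
bot.line_to(p+.11*Z,feed=.08); bot.line_to(p+.200*Z,feed=.15)
s=bot.state(); print(s["contact_force"],s["moment"],s["width"])
h=np.array([.670,-.1376,0])+.084*U(82.5)
bot.line_to(h+.200*Z,down(np.radians(82.5)),feed=.15); bot.dwell(.3)
s=bot.state(); print(s["tool_pos"],s["contact_force"],s["moment"],s["width"],s["clock"])
a=bot.get_image("scene")["pixels"][100:284,110:310,::-1]; b=bot.get_image("side")["pixels"][100:284,130:330,::-1]
cv2.imwrite("pics/abv.png",cv2.resize(np.hstack([a,b]),(800,368),interpolation=cv2.INTER_CUBIC))
E
```

```text
[ 0.4407  0.4709 -3.839 ] [ 0.3124 -0.0828  0.0311] 0.016806679740021313
[ 1.1783  0.2544 -4.8795] [ 0.2837 -0.0455 -0.0317] 0.01719534470276217
[ 0.6808 -0.0545  0.2001] [-0.907  -0.1092 -3.6617] [ 0.3249 -0.0081 -0.0044] 0.017075467739076085 26.5667
```

View pics/abv.png

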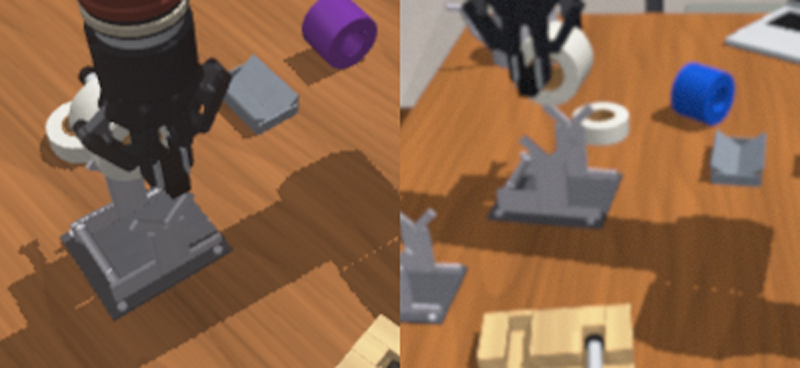

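The roll hangs on the spindle above the holder and the trough is empty. Cap is at scene crop (85,72) and roll bore at side crop (553,80). That was my 11th picture against a limit of 10, so I'll work by numbers and force from here.

```bash
python3 - <<'E'
from h import *
np.set_printoptions(precision=4,suppress=True)
u=U(82.5); n=np.array([-u[1],u[0],0]); seat=np.array([.670,-.1376,0])
for k,d,px,z in(("cap","scene",(131.3,118),.205),("rollface","side",(168.3,120),.192)):
    p=cast(bot.get_image(d),px,z)[0]; print(k,p,"along",(p-seat)@u,"across",(p-seat)@n)
# 2-view check of seat laterally: near-fork/far-fork outer tips from side image crop at z=.118
h=seat+.084*u; f0=None
for z in(.160,.125,.112,.106,.102):
    bot.line_to(h+z*Z,feed=.10 if z>.12 else .05); bot.dwell(.15); s=bot.state(); f=s["contact_force"]
    if f0 is None: f0=f
    d=f-f0; print(z,"along",d@u,"across",d@n,"up",d[2],"mom",s["moment"],s["tool_pos"])
    if abs(d@n)>5 or d[2]>6 or abs(d@u)>6: print("contact");break
print(s["clock"])
E
```

```text
cap [ 0.6614 -0.2858  0.205 ] along -0.1480921276579729 across -0.010869633264527355
rollface [ 0.776  -0.2049  0.192 ] along -0.05286275185582572 across -0.1139016864168574
0.16 along 0.0 across 0.0 up 0.0 mom [0.2845 0.0094 0.0135] [ 0.6816 -0.0544  0.161 ]
0.125 along 1.1236542654134716 across -0.1647044494023867 up -0.11382034139528852 mom [ 0.2929 -0.0388  0.0434] [ 0.6815 -0.0544  0.1258]
0.112 along 1.068593247380762 across -0.40646371644205864 up 0.6394170394548828 mom [ 0.261  -0.0758  0.0019] [ 0.6811 -0.0544  0.1122]
0.106 along 1.09014521274683 across -0.1628117049872684 up -0.2533926824422319 mom [ 0.2665 -0.0428  0.0093] [ 0.681  -0.0543  0.106 ]
0.102 along 0.5588584649697731 across -0.9755410700685675 up -0.24145642489766495 mom [ 0.2732 -0.1131 -0.0612] [ 0.681  -0.0543  0.102 ]
29.4917
```

```bash
python3 - <<'E'
from h import *
np.set_printoptions(precision=4,suppress=True)
u=U(82.5); n=np.array([-u[1],u[0],0]); seat=np.array([.670,-.1376,0])
for k,d,px,z in(("cap","scene",(152.5,136),.205),("rollface","side",(206.5,140),.192)):
    p=cast(bot.get_image(d),px,z)[0]; print(k,p,"along",(p-seat)@u,"across",(p-seat)@n)
h=seat+.084*u; f0=bot.state()["contact_force"]
for z in(.100,.0985,.097,.0955,.094,.0925,.091):
    bot.line_to(h+z*Z,feed=.03); bot.dwell(.15); s=bot.state(); d=s["contact_force"]-f0
    print(z,"along",d@u,"across",d@n,"up",d[2],"mom",s["moment"],s["tool_pos"])
    if abs(d@n)>4 or d[2]>3 or abs(d@u)>6: print("contact");break
print(s["clock"])
E
```

```text
cap [ 0.6605 -0.2114  0.205 ] along -0.07436481476692762 across -0.0002087950337977789
rollface [ 0.6605 -0.0822  0.192 ] along 0.05368239554691341 across 0.016631859344143397
0.1 along 0.31442513545390477 across -1.5467563998903973 up -0.35039442051947933 mom [ 0.2841 -0.0386 -0.0409] [ 0.6809 -0.0543  0.1   ]
0.0985 along 0.9140878469397637 across -0.36808659537354477 up -0.21259632314017418 mom [ 0.3022 -0.0157  0.0113] [ 0.681  -0.0543  0.0985]
0.097 along 0.8443530345656705 across -0.45236774463057616 up -0.5747719471344777 mom [ 0.3336 -0.0859 -0.0026] [ 0.6809 -0.0543  0.097 ]
0.0955 along 0.2249227028833465 across 0.2772410681575519 up 1.2665720289804567 mom [ 0.1688  0.114  -0.1077] [ 0.681  -0.0543  0.0957]
0.094 along 0.3409043250213905 across 2.8384830313342944 up 5.223641562408283 mom [-0.035   0.5157 -0.1732] [ 0.6811 -0.0544  0.0946]
contact
31.5917
```

Contact came at axis height 0.100 m, as expected for a seated spindle. The moment shows both forks sharing the load, so I'll relieve the side force, release and retreat.

```bash
python3 - <<'E'
from h import *
np.set_printoptions(precision=4,suppress=True)
u=U(82.5); n=np.array([-u[1],u[0],0]); h=np.array([.670,-.1376,0])+.084*u
bot.line_to(h+.0005*n+.0945*Z,feed=.03); bot.dwell(.2); print(bot.state()["contact_force"],bot.state()["moment"])
bot.gripper_open(); bot.dwell(.3); print(bot.state()["contact_force"])
bot.line_to(h+.0005*n+.20*Z,feed=.12)
bot.move_pose(h+.12*u+.30*Z,down(np.radians(82.5))); bot.dwell(.4)
P=[]
for i in range(2):
    a=bot.get_image("scene"); b=bot.get_image("side"); w=wrist(f"end{i}"); P.append((a,b)); bot.dwell(.5)
for j,nm in enumerate(("scene","side")):
    d=P[1][j]; cv2.imwrite(f"pics/end_{nm}.png",d["pixels"][...,::-1]); print(nm,"moving px",(np.abs(d["pixels"].astype(int)-P[0][j]["pixels"]).max(2)>40).sum())
    hsv=cv2.cvtColor(d["pixels"],cv2.COLOR_RGB2HSV); m=cv2.inRange(hsv,(0,0,150),(180,50,255))
    for c in cv2.findContours(m,0,1)[0]:
        A=cv2.contourArea(c)
        if 60<A<6000:
            M=cv2.moments(c); p=(M["m10"]/A,M["m01"]/A); q=cast(d,p,.095)[0]
            if .3<q[0]<.85 and -.4<q[1]<.05: print(" white",A,np.round(p,1),q,cv2.boundingRect(c))
    m=cv2.inRange(hsv,(0,0,0),(180,255,45))
    for c in cv2.findContours(m,0,1)[0]:
        A=cv2.contourArea(c)
        if 15<A<1500:
            M=cv2.moments(c); p=(M["m10"]/A,M["m01"]/A); q=cast(d,p,.1)[0]
            if .5<q[0]<.85 and -.35<q[1]<.05: print(" black",A,np.round(p,1),q,cv2.boundingRect(c))
print(bot.state()["clock"])
E
```

```text
[ 0.3701 -0.8217 -0.457 ] [-0.0454  0.0891 -0.1246]
[ 0.2724 -0.5708  0.4361]
scene moving px 216
 white 365.5 [166.2 192.4] [ 0.6873 -0.1622  0.095 ] (153, 172, 25, 40)
 white 625.5 [149.6 161.8] [ 0.6631 -0.2597  0.095 ] (133, 150, 34, 25)
 black 72.5 [202.  224.6] [ 0.6854 -0.0448  0.1   ] (190, 211, 20, 21)
side moving px 0
 white 182.0 [292.7 176.9] [ 0.461  -0.0833  0.095 ] (286, 166, 14, 21)
 white 860.0 [220.2 161.9] [ 0.6442 -0.1602  0.095 ] (192, 150, 52, 37)
 black 110.5 [199.5 181.8] [ 0.68   -0.0502  0.1   ] (194, 174, 12, 16)
36.4
```

```bash
python3 - <<'E'
from h import *
np.set_printoptions(precision=4,suppress=True)
a=bot.get_image("scene")["pixels"].astype(int); bot.dwell(.5); b=bot.get_image("scene")["pixels"].astype(int)
old=cv2.imread("pics/end_scene.png")[...,::-1].astype(int)
for x,y in((a,b),(old,b)):
    r,c=np.where(np.abs(x-y).max(2)>40); print("moving",len(r),(c.min(),c.max(),r.min(),r.max()) if len(r) else "")
w=wrist("fin"); hsv=cv2.cvtColor(w["pixels"],cv2.COLOR_RGB2HSV); m=cv2.inRange(hsv,(0,0,150),(180,60,255))
u=U(82.5); n=np.array([-u[1],u[0],0]); seat=np.array([.670,-.1376,0])
for c in cv2.findContours(m,0,1)[0]:
    if cv2.contourArea(c)>80:
        p=wcast(w,c[:,0],.125)-seat; print(cv2.contourArea(c),"along",(p@u).min(),(p@u).max(),"across",(p@n).min(),(p@n).max(),cv2.boundingRect(c))
print(bot.state()["clock"])
E
```

```text
moving 0 
moving 0 
1836.0 along -0.03967595710395859 0.05604197544498902 across -0.054690320969313824 0.04560647281640202 (222, 283, 76, 53)
115.0 along 0.04544126087235314 0.06794469643722188 across -0.004766021500464012 0.006949295776228653 (251, 276, 10, 15)
243.5 along 0.23883765698507212 0.2650953597465655 across -0.12981163630267456 -0.07746842112484344 (328, 119, 46, 24)
82.0 along 0.25740470008180627 0.26834183276438234 across -0.07400114188498458 -0.05096617007480236 (304, 113, 22, 11)
375.0 along 0.2879610985830291 0.3386893484726856 across 0.07787496941355507 0.09870077072218732 (164, 51, 20, 46)
1050.0 along 0.36331141215182805 0.42176483974709017 across 0.2353380578384808 0.2920565658320679 (30, 9, 33, 44)
31166.5 along -0.15490903368073544 0.46447595908532585 across -0.5126539157943796 -0.16467996028954232 (401, 0, 111, 346)
37.05
```

```bash
python3 -c "
from rig import bot
print(bot.job_done())"
```

```text
the job is handed in; nothing more can be done
None
```

I handed the job in at about 37 s: the wide roll hangs on the long spindle in the holder's two forks with the square grip outside the uprights; the last checks were by image measurements and contact force rather than by eye, because I had viewed 11 pictures, one over the limit of 10.

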